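Tare the weighing bowl, then weigh a cigar tube

TASK

Set the empty metal bowl on the scale, lengthwise along it, with its foot fully home in the platter's recess and let go of it; then press the tare button gently all the way down, hold it for half a second and release it; then lay the copper cigar tube flat in the bowl so it can be weighed. The load cell is delicate: never load the platter with more than 1 kg while feeling for the recess, be gentle with the scale, do not press tare again with the tube in the bowl, and leave the other things on the bench alone.

Things in the scene. Friction and masses are not known exactly. Their poses are not given: they have to be found in the camera images.
- bowl_mid (a point): Empty oblong metal bowl, 132 long (its x), 68 wide (its y: grasp across it), 36 mm high, 0.2-0.4 kg. Upright walls 3 mm thick, 8 to 36 mm above its lowest point; inner floor at 12 mm. Under its middle a round foot 34 mm across, 8 mm long, edge chamfered 2 mm. The point: on the centre line, 22 mm above the foot's underside; z up. It goes lengthwise along the scale's y, either way round.
- scale: Grey bench scale, fixed; housing 200 mm (its x) by 250 mm (its y), top at 45 mm; origin at the centre of its underside, on the table. Its front (-x, black panel, green display, tare button) faces the robot. A sprung steel platter, 56 mm (x) by 120 mm (y), stands on a carrier above the housing, top 80 mm above the table when empty.
- rail_start (a point): Point at x = 25 mm, y = -20 mm of the scale, 80 mm above the table, axes as the scale. The platter's round recess (38 mm across, 10 mm deep, mouth chamfered 2 mm, 2 mm play round the foot) has its centre on this point's y line, 4 to 36 mm from it towards +y: the carrier slides, its place is not measured, see or feel it. Bowl home: bowl_mid 92-94 mm above the table; foot on top of the platter: 8 mm higher.
- platter (a joint): How far the platter is pressed down, m: 0 empty, end stop at 0.010; the spring gives about 1.5 N per mm after the first 1.5 N (1 kg: about 5.5 mm; the bowl alone: 0.5 to 1.5 mm).
- tare_top (a point): Middle of the top of the orange round tare button, 28 mm across, on the scale's front panel at x = -68 mm, y = -55 mm of the scale; it is pushed straight down.
- tare (a joint): Travel of the tare button, m: 0 up, 0.006 fully down (about 5 N); springs back.
- tube_mid (a point): Copper-coloured closed metal cigar tube with a red end, 18 mm across, 105 mm long (along its x), about 35 g, lying level on two dark wooden supports 84 mm apart (middle 70 mm free) on a 6 mm base plate 54 mm wide. The point is the tube's centre, on its axis, 31 mm above the table; the supports' cheeks end at 32 mm.
- gum_jar: Bystander, to be left alone: amber glass jar of gum with a white cap, 54 mm across, 75 mm high. Origin at its underside.
- paper_roll: Bystander, to be left alone: white paper roll standing on end, 56 mm across, 57 mm high. Origin at its underside.
- knife: Bystander, to be left alone: flat steel leaf knife 85 x 45 mm with a round wooden back, 16 mm high. Origin at its underside.
- gauge: Bystander, to be left alone: pale wooden ring-gauge slat 130 x 50 x 6 mm. Origin at its underside.
Things that resemble listed ones, but are neither listed nor needed, are in the scene too. What is shaped like the part that bears bowl_mid but pink is not meant.

How it is judged:
By the outcome, as a careful person would: the job done as asked, in the order asked, and still so for the second after the job is handed in, with the robot touching nothing.
It also fails if it takes over 72 s, if anything falls off the work surface, if the arm or the gripper's body presses on something with over 40 N, if the wrist force passes 120 N, or if a joint passes its speed limit or range.

ROBOT

A 6-joint arm with a two-finger parallel gripper is mounted at the origin on the work surface. World frame = base frame: x ahead of the robot, y to its left, z up, the work surface at z = 0. Lengths are in m, angles in rad, forces in N, time in s.
With the tool pointing down it reaches from about 0.25 to 0.775 m from the base axis. Payload 4 kg.
Tool frame: the origin (TCP) lies at the very end of the fingers, on their centre line; the grasp point (between the pads) lies 19 mm behind it (robot.hold_point_z is the distance from the TCP to the grasp point, in m); z points along the fingers, y is the line along which they close (so a half turn about z gives the same grasp; the last joint's range is limited). The gripper opens to 94 mm and grips with 3 to 60 N. Pads are 16 mm wide; open, the fingers measure 119 mm over their backs; the gripper's body (75 mm by 177 mm) begins 78 mm behind the grasp point.
Start: joints at [-1.241, 0.087, 1.371, -0, 1.684, -0.103], TCP at [0.231, -0.499, 0.206] pointing down, gripper open.
Joint ranges: [-3.1, 3.1], [-0.76, 2.03], [0.27, 2.55], [-1.08, 4.22], [0.17, 2.65], [-2.57, 2.57]. Speed limits (rad/s): [2.79, 2.79, 3.14, 3.14, 3.14, 3.14].

INTERFACE

Orientations are given as [roll, pitch, yaw] about the fixed x, y, z axes, in that order (R = Rz(yaw) Ry(pitch) Rx(roll)).
In Python, from bench import robot gives the robot as it stands.
- The arm moves only by the tool carry_out, never from a script. Its argument "steps" is a list of rows, each a list of 3 entries, a list of its own where there are three numbers: the shift along the tool's x, y, z in m, then the turn about the tool's z in units of 10 degrees (1.0 is 10 degrees), then the closure, from -1 (fully open) to 1 (shut). In form: [[[tx, ty, tz], roll, jaw], ...]. A call has 1 to 10 rows; each row is the pose to reach, as a shift and turn from the pose commanded when the call began, along the tool's axes at that moment; what a row does not reach only later rows make up. A row lasts 1/8 s, in which the tool goes at most 62.5 mm and 10.7 degrees, less where a joint would pass 70% of its speed; a pose out of reach is approached as far as the arm can. A call with a gripper value outside its range is refused whole. The fingers move at their own pace and stop on an object; the grip force is fixed at half the most. Time passes only in rows, so rows that repeat a pose let the fingers close. It gives the time, the measured TCP pose, the force, the opening and the grip force at its end, in the units of the state.
- robot.get_obs(): the state, without advancing time (a new reading comes with each control period).
- robot.snapshot(name): name is "side" or "top" or "wrist"; returns a dict with "image" (400x640x3 uint8, red, green, blue), "z_map" (400x640 float32, m along the optical axis (not along the pixel's ray), 0 where there is no reading), "mtx" (3x3 intrinsics, pixels), "R" (3x3) and "t" (3): a world point X has camera coordinates R X + t. Camera axes: x right, y down, z forward; pixel columns grow to the right and rows downward; lengths in m; the calibration is good to about 2 mm. The wrist camera is an equidistant fisheye: a pixel r from the principal point sees the ray r / f radians off the axis. A picture is of the moment at which its call begins.
- robot.close_job(): hands the job in; it is judged then, once.
The state is a dict: "time": time; "joint_positions": joint angles; "qvel": joint speeds; "joint_torque": joint torques, N m; "tool_pos": TCP position; "ee_rot": TCP orientation; "wrist_force": force on the tool from outside, world axes, zero at the start; "wrist_torque": the same for the moment, N m; "width": finger opening in m; "finger_force": force on a finger pad.
Only numpy, scipy, OpenCV 4.12 (cv2) and the standard library are available. Lean on these libraries where they do the work, as an engineer would, in place of code of your own. Each camera call takes 0.05 s, during which the arm holds its last target. There are 200 camera calls.

## Working session

There is one attempt and no reset: what is moved stays moved. The work goes in short steps, Python scripts to look and compute and a tool call to move; the robot and the scene stay as the last step left them, time stands still between calls to the robot, and variables do not carry over. Pictures are saved under pics/ and viewed, at most 10 in all, crops included, and the job is handed in when it is done.

Besides the shell and the picture viewer there is one more tool, called as name(argument=value, ...), one argument or row to a line, values as JSON. carry_out: Moves the arm, as the interface text tells. Its arguments: {"type":"object","properties":{"steps":{"type":"array","items":{"type":"array"}}},"required":["steps"]}

```bash
mkdir -p pics; cat > h.py <<'E'
import numpy as np, cv2
from bench import robot
def snap(n):
    s=robot.snapshot(n); return s
def pts(s):
    """world point per pixel from depth (pinhole)"""
    K=s["mtx"];h,w=s["z_map"].shape
    u,v=np.meshgrid(np.arange(w),np.arange(h));z=s["z_map"]
    c=np.stack([(u-K[0,2])/K[0,0]*z,(v-K[1,2])/K[1,1]*z,z],-1)
    return (c-s["t"])@s["R"]
def ray(s,u,v,fish=False):
    K=s["mtx"];a=(u-K[0,2])/K[0,0];b=(v-K[1,2])/K[1,1]
    if fish:
        r=np.hypot(a,b);k=np.sin(r)/max(r,1e-9);d=np.array([a*k,b*k,np.cos(r)])
    else: d=np.array([a,b,1.])
    return -s["R"].T@s["t"], s["R"].T@d
def onz(s,u,v,z,fish=False):
    o,d=ray(s,u,v,fish);return o+d*(z-o[2])/d[2]
def save(n,im): cv2.imwrite(f"pics/{n}.png",im[...,::-1])
E
python3 - <<'E'
from h import *
import pickle
S={n:snap(n) for n in("side","top","wrist")}
pickle.dump(S,open("s0.pkl","wb"))
for n in("side","top"):save(n+"0",S[n]["image"]);print(n,S[n]["mtx"].round(1).tolist(),(-S[n]["R"].T@S[n]["t"]).round(3),S[n]["R"].round(2).tolist(), (S[n]["z_map"]>0).mean())
print(robot.get_obs(),robot.hold_point_z)
E
```

```text
side [[482.9, 0.0, 315.7], [0.0, 482.9, 194.1], [0.0, 0.0, 1.0]] [-0.139  0.81   0.707] [[-0.79, -0.62, -0.02], [-0.29, 0.4, -0.87], [0.54, -0.67, -0.5]] 0.9960625
top [[388.4, 0.0, 327.3], [0.0, 388.4, 201.7], [0.0, 0.0, 1.0]] [ 0.438 -0.006  1.227] [[-0.0, -1.0, 0.01], [-1.0, 0.0, -0.08], [0.08, -0.01, -1.0]] 0.99603125
{'time': 0.15, 'joint_positions': array([-1.24108364e+00,  8.77981205e-02,  1.37187135e+00, -2.86235335e-05,
        1.68359958e+00, -1.03067089e-01]), 'qvel': array([-0.00091931, -0.00254026, -0.00430894,  0.00048798, -0.00133835,
       -0.00046721]), 'joint_torque': array([ 2.04552183e-03, -3.40643048e+01, -3.02792180e+01,  7.19970069e-02,
        3.05285992e-02, -1.23123568e-04]), 'tool_pos': array([ 0.23053702, -0.49889925,  0.20458414]), 'ee_rot': array([-3.13992223e+00, -1.44179593e-04,  4.32776462e-01]), 'wrist_force': array([-0.48804656,  0.38331727,  0.19401526]), 'wrist_torque': array([0.03754657, 0.01759128, 0.00883358]), 'finger_force': 0.0, 'width': 0.09358959895051235} 0.0188
```

View pics/top0.png

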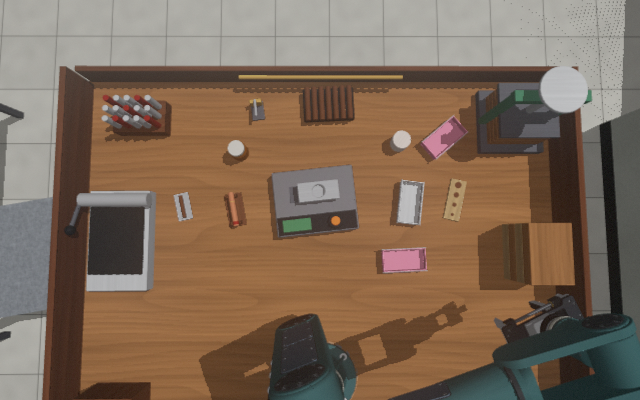

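View pics/side0.png

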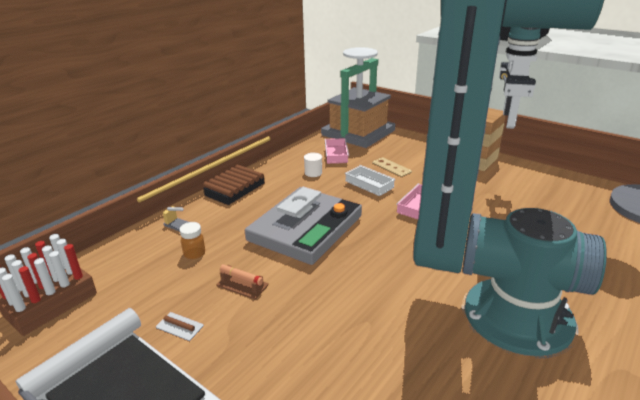

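Top view: the bare-metal bowl is at (410,203). It could be confused with the pink bowls at (443,138) and (403,260). The copper tube on its supports is at (235,209), red end at about (238,222). It could be confused with the red/white tubes at (135,110), the cigars at (328,104) and the small cigar by the knife at (183,207). The scale is at (315,200), its recess at about (318,190) and the orange tare at (336,221). In the side view the bowl is at (370,180), the tube at (241,277) and the tare at (338,209).

```bash
python3 - <<'E'
from h import *
import pickle
S=pickle.load(open("s0.pkl","rb"))
s=S["top"];P=pts(s);im=s["image"]
hsv=cv2.cvtColor(im,cv2.COLOR_RGB2HSV).astype(int);H,Sa,V=hsv[...,0],hsv[...,1],hsv[...,2]
def box(m,name):
    n,l,st,_=cv2.connectedComponentsWithStats(m.astype(np.uint8));i=1+st[1:,4].argmax();q=P[l==i]
    r=cv2.minAreaRect(q[:,:2].astype(np.float32)*1000)
    print(name,st[i].tolist(),"rect c,size,ang",np.round(r[0],1),np.round(r[1],1),round(r[2],1),"med",np.median(q,0).round(4),"zpct",np.percentile(q[:,2],[5,50,90,98]).round(4))
    return l==i
def roi(u0,u1,v0,v1):
    m=np.zeros(H.shape,bool);m[v0:v1,u0:u1]=1;return m
b=roi(388,432,172,235)&(P[...,2]>.006);box(b,"bowl")
b=roi(388,432,172,235)&(P[...,2]>.030);box(b,"bowl rim")
b=roi(265,365,160,245)&(P[...,2]>.03)&(P[...,2]<.055);box(b,"housing")
b=roi(265,365,160,245)&(P[...,2]>.07);box(b,"platter")
b=roi(300,340,175,205)&(P[...,2]>.062)&(P[...,2]<.0755);box(b,"recess")
o=roi(320,350,210,232)&(H<20)&(Sa>150)&(V>120);box(o,"tare")
t=roi(215,255,185,232)&(P[...,2]>.03);box(t,"tube")
t=roi(215,255,185,232)&(P[...,2]>.012);box(t,"tube+supp")
# side
s2=S["side"];P=pts(s2);im2=s2["image"]
b=roi(340,400,160,200)&(P[...,2]>.03);box(b,"side bowl rim")
b=roi(240,365,180,265)&(P[...,2]>.07);box(b,"side platter")
b=roi(210,275,255,300)&(P[...,2]>.03);box(b,"side tube")
b=roi(270,330,185,215)&(P[...,2]>.062)&(P[...,2]<.0755);box(b,"side recess")
h2=cv2.cvtColor(im2,cv2.COLOR_RGB2HSV)
b=roi(320,360,195,220)&(h2[...,0]<20)&(h2[...,1]>150)&(h2[...,2]>120);box(b,"side tare")
a=cv2.resize(im[150:245,170:445],None,fx=2.9,fy=2.9,interpolation=cv2.INTER_CUBIC)
c=cv2.resize(im2[150:310,200:420],None,fx=2,fy=2)
c=np.pad(c,((0,0),(0,a.shape[1]-c.shape[1]),(0,0)))
save("crop",np.vstack([a,c])[:600])
E
```

```text
bowl [396, 179, 29, 46, 1045] rect c,size,ang [ 524.9 -162.4] [145.5 327.4] 5.1 med [ 0.5342 -0.2807  0.0134] zpct [0.0084 0.0134 0.0365 0.0398]
bowl rim [397, 179, 28, 46, 205] rect c,size,ang [ 533.2 -277.3] [ 72.1 134.2] 83.0 med [ 0.5353 -0.2921  0.0364] zpct [0.0315 0.0364 0.0395 0.0413]
housing [272, 164, 87, 74, 4369] rect c,size,ang [538.6  17.6] [200.5 250.2] 6.2 med [0.5261 0.0262 0.0462] zpct [0.0421 0.0462 0.0494 0.0515]
platter [298, 179, 42, 23, 724] rect c,size,ang [515.3   1.2] [155.4 119.8] 6.4 med [0.565  0.0074 0.0801] zpct [0.0714 0.0801 0.0831 0.0854]
recess [312, 185, 13, 13, 122] rect c,size,ang [563.3   7.5] [36.  36.8] 89.9 med [0.5649 0.0075 0.0708] zpct [0.0677 0.0708 0.073  0.0747]
tare [331, 216, 9, 9, 69] rect c,size,ang [476.7 -43.1] [23.8 24. ] 89.3 med [ 0.4766 -0.043   0.0673] zpct [0.0606 0.0673 0.0703 0.0721]
tube [226, 192, 15, 34, 221] rect c,size,ang [513.4 268.8] [103.8  28.9] 11.0 med [0.5152 0.2674 0.0383] zpct [0.0321 0.0383 0.0419 0.0436]
tube+supp [226, 192, 16, 34, 243] rect c,size,ang [513.5 268.6] [103.6  31.1] 9.9 med [0.5151 0.2672 0.038 ] zpct [0.0226 0.038  0.0418 0.0436]
side bowl rim [345, 166, 50, 23, 219] rect c,size,ang [186.8 218.2] [ 143.6 1343.4] 34.9 med [ 0.5311 -0.2768  0.0338] zpct [0.0304 0.0338 0.0365 0.0387]
side platter [277, 187, 44, 31, 634] rect c,size,ang [253.2 401.3] [ 108.4 1127.7] 38.3 med [0.5601 0.0139 0.0791] zpct [0.0711 0.0791 0.081  0.0819]
side tube [220, 265, 43, 21, 343] rect c,size,ang [191.2 510.2] [ 86.4 887.7] 53.3 med [0.5076 0.274  0.037 ] zpct [0.0309 0.037  0.0399 0.0415]
side recess [292, 197, 15, 7, 74] rect c,size,ang [569.6   0.8] [32.4 25.6] 7.1 med [0.5709 0.0007 0.0702] zpct [0.068  0.0702 0.0736 0.0752]
side tare [334, 203, 11, 9, 81] rect c,size,ang [481.8 -58.3] [23.9 66. ] 24.0 med [ 0.4721 -0.0392  0.0646] zpct [0.0465 0.0646 0.0677 0.0684]
```

View pics/crop.png

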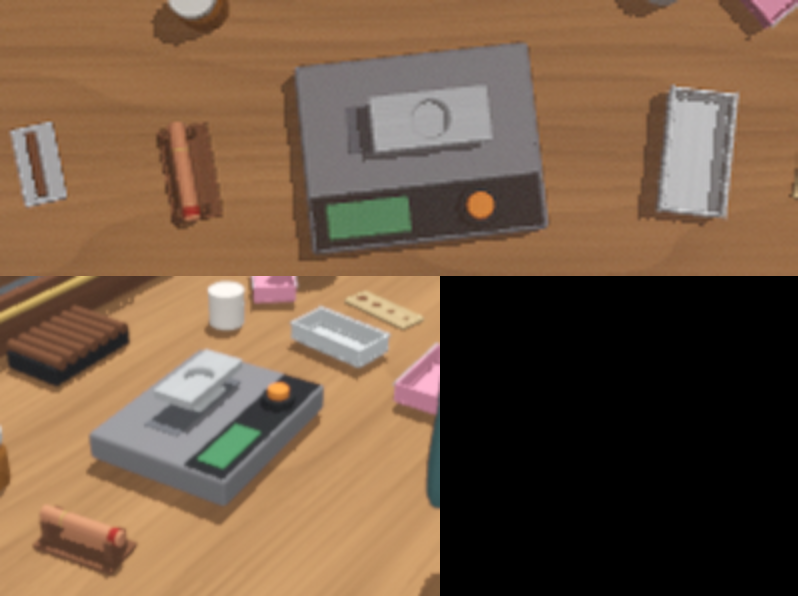

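The crop confirms the bare-metal bowl (crop 700,150), the tube with its red end at the front (190,212), the recess at (430,118) and the tare button at (480,205). Scale yaw is about +6.3°. Next I hover over the bowl.

```bash
cat >> h.py <<'E'
def go(x,y,z,deg):
    """shift/turn in tool axes from the current pose to TCP xyz, yaw deg"""
    o=robot.get_obs();p=o["tool_pos"];R=cv2.Rodrigues(np.array([0,0,1.])*o["ee_rot"][2])[0]@np.diag([1,-1,-1])
    print("go",(R.T@(np.array([x,y,z])-p)).round(4).tolist(),"turn",round(-(deg-np.degrees(o["ee_rot"][2]))/10,3))
E
python3 -c "
from h import *
go(.533,-.279,.17,-6)"
```

```text
go [0.3668, -0.0728, 0.0346] turn 3.08
```

carry_out(
  steps=[
    [[0.367,-0.073,0.035],3.08,-1],
    [[0.367,-0.073,0.035],3.08,-1],
    [[0.367,-0.073,0.035],3.08,-1],
    [[0.367,-0.073,0.035],3.08,-1],
    [[0.367,-0.073,0.035],3.08,-1],
    [[0.367,-0.073,0.035],3.08,-1],
    [[0.367,-0.073,0.035],3.08,-1],
    [[0.367,-0.073,0.035],3.08,-1],
    [[0.367,-0.073,0.035],3.08,-1],
  ],
)

```text
time: 1.27
tool_pos: [0.5321, -0.2804, 0.1707]
ee_rot: [3.141, 0.0, -0.107]
wrist_force: [0.8, -0.5, 0.8]
width: 0.0942
finger_force: 0.0
```

```bash
python3 - <<'E'
from h import *
s=snap("wrist");save("w1",s["image"]);print(s["mtx"].round(1).tolist(),(-s["R"].T@s["t"]).round(3),s["R"].round(2).tolist(),robot.get_obs()["tool_pos"],robot.get_obs()["ee_rot"])
import pickle;pickle.dump(s,open("w1.pkl","wb"))
E
```

```text
[[309.7, 0.0, 322.0], [0.0, 309.7, 198.9], [0.0, 0.0, 1.0]] [ 0.612 -0.289  0.351] [[-0.11, -0.99, 0.0], [-0.96, 0.1, 0.28], [-0.28, 0.03, -0.96]] [ 0.53208131 -0.28059083  0.17085718] [ 3.14076181e+00 -2.53271545e-05 -1.07098863e-01]
```

View pics/w1.png

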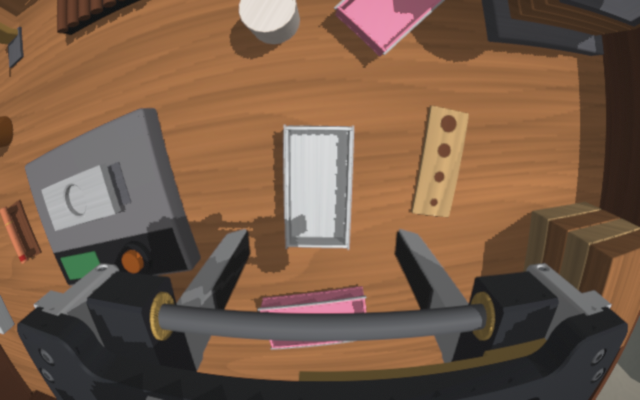

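The bare bowl sits at (319,187) in the wrist view, with rim corners at about (285,126), (354,126), (350,248) and (286,246). The pink bowl is nearby at (313,320).

```bash
python3 - <<'E'
from h import *
import pickle
s=pickle.load(open("w1.pkl","rb"));im=s["image"]
h=cv2.cvtColor(im,cv2.COLOR_RGB2HSV)
m=np.zeros(im.shape[:2],np.uint8);m[110:262,270:370]=(h[110:262,270:370,1]<50)&(h[110:262,270:370,2]>70)
n,l,st,_=cv2.connectedComponentsWithStats(m);i=1+st[1:,4].argmax();print(st[i])
ys,xs=np.nonzero(l==i)
for zz in(.030,.036,.042):
    q=np.array([onz(s,u,v,zz,True)[:2] for u,v in zip(xs,ys)],np.float32)
    print(zz,cv2.minAreaRect(q*1000))
# two-view height: rim corners nearest, in top and wrist, via triangulation of wrist corners vs top depth
t=pickle.load(open("s0.pkl","rb"))["top"];P=pts(t)
M=np.zeros((400,640),bool);M[172:235,388:432]=1;M&=(P[...,2]>.028)
q=P[M][:,:2].astype(np.float32);print("top rim",cv2.minAreaRect(q*1000),np.median(P[M][:,2]))
E
```

```text
[ 283  125   71  124 8252]
0.03 ((530.6036987304688, -275.6095886230469), (73.40754699707031, 136.72140502929688), 83.00138092041016)
0.036 ((532.1242065429688, -275.86395263671875), (72.03441619873047, 134.163818359375), 83.00131225585938)
0.042 ((533.6446533203125, -276.1183166503906), (70.6612548828125, 131.60633850097656), 83.00137329101562)
top rim ((523.8694458007812, -162.47854614257812), (143.44561767578125, 327.359130859375), 5.0799760818481445) 0.03643875908935035
```

```bash
python3 -c "
from h import *
go(.5325,-.2765,.008,-7)"
```

```text
go [-0.0, -0.0041, 0.1629] turn 0.086
```

carry_out(
  steps=[
    [[0,-0.004,0.05],0.08,-1],
    [[0,-0.004,0.1],0.08,-1],
    [[0,-0.004,0.135],0.08,-1],
    [[0,-0.004,0.155],0.08,-1],
    [[0,-0.004,0.162],0.08,-1],
    [[0,-0.004,0.162],0.08,-1],
    [[0,-0.004,0.162],0.08,1],
    [[0,-0.004,0.162],0.08,1],
    [[0,-0.004,0.162],0.08,1],
    [[0,-0.004,0.162],0.08,1],
  ],
)

```text
time: 2.58
tool_pos: [0.5341, -0.2755, 0.0093]
ee_rot: [3.141, -0.001, -0.119]
wrist_force: [-0.1, 0.2, 3.2]
width: 0.068
finger_force: 30.0
```

Gripped at 68 mm wide. I'll lift, turn, and stop short of the platter so the wrist camera looks down on the recess.

```bash
python3 -c "
from h import *
go(.565,-.11,.16,96.3)"
```

```text
go [0.0111, -0.168, -0.1507] turn -10.309
```

carry_out(
  steps=[
    [[0,0,-0.02],0,1],
    [[0,0,-0.06],0,1],
    [[0.001,-0.01,-0.11],-0.8,1],
    [[0.002,-0.03,-0.15],-1.8,1],
    [[0.004,-0.06,-0.15],-2.8,1],
    [[0.006,-0.09,-0.15],-3.8,1],
    [[0.008,-0.12,-0.15],-4.8,1],
    [[0.01,-0.145,-0.15],-5.8,1],
    [[0.011,-0.16,-0.15],-6.8,1],
    [[0.011,-0.168,-0.15],-7.7,1],
  ],
)

```text
time: 3.82
tool_pos: [0.564, -0.1082, 0.1573]
ee_rot: [-3.139, -0.0, 1.232]
wrist_force: [-0.2, -0.6, -2.4]
width: 0.0677
finger_force: 30.0
```

carry_out(
  steps=[
    [[0,0,0],-0.9,1],
    [[0,0,0],-1.8,1],
    [[0,0,0],-2.4,1],
    [[0,0,0],-2.6,1],
    [[0,0,0],-2.6,1],
  ],
)

```text
time: 4.45
tool_pos: [0.5642, -0.1095, 0.1579]
ee_rot: [-3.141, -0.0, 1.678]
wrist_force: [-0.4, -0.1, -1.7]
width: 0.0677
finger_force: 30.0
```

```bash
python3 - <<'E'
from h import *
s=snap("wrist");save("w2",s["image"]);o=robot.get_obs();print(o["tool_pos"],o["ee_rot"],o["width"],o["wrist_force"])
import pickle;pickle.dump(s,open("w2.pkl","wb"))
E
```

```text
[ 0.5642634  -0.1095175   0.15806248] [-3.14090865e+00 -2.72683231e-04  1.67793325e+00] 0.06759116468076182 [ 0.29542859  0.71334515 -3.31622098]
```

View pics/w2.png

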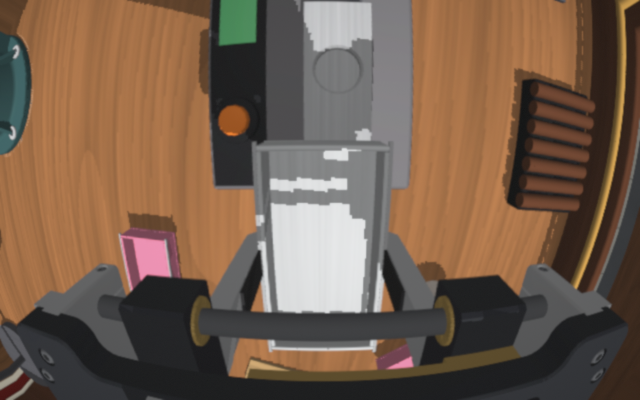

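The wrist view shows the recess circle at about (337,71), the tare button at (234,120) and the held bowl's far rim from (254,144) to (392,146).

```bash
python3 - <<'E'
from h import *
import pickle
s=pickle.load(open("w2.pkl","rb"));im=s["image"]
g=cv2.cvtColor(im,cv2.COLOR_RGB2GRAY)[40:105,300:376]
g4=cv2.resize(g,None,fx=4,fy=4,interpolation=cv2.INTER_CUBIC)
c=cv2.HoughCircles(cv2.GaussianBlur(g4,(5,5),0),cv2.HOUGH_GRADIENT,1,40,param1=40,param2=12,minRadius=70,maxRadius=120)
print(None if c is None else [(300+a/4,40+b/4,r/4) for a,b,r in c[0][:4]])
for u,v in ((337,71),(314,71),(361,71),(337,47),(337,94)): print((u,v),onz(s,u,v,.08,True).round(4))
print("platter edges", [onz(s,u,v,.08,True).round(4).tolist() for u,v in((303,30),(372,30),(303,75),(373,75))])
h=cv2.cvtColor(im,cv2.COLOR_RGB2HSV);m=np.zeros(g4.shape);m=(h[...,0]<18)&(h[...,1]>180)&(h[...,2]>120);m[:95]=0;m[140:]=0;m[:,:215]=0;m[:,255:]=0
ys,xs=np.nonzero(m);print("tare px",xs.mean(),ys.mean(),xs.min(),xs.max(),ys.min(),ys.max(),[onz(s,xs.mean(),ys.mean(),z,True).round(4).tolist() for z in(.06,.066,.07)])
z=.1847;print("rim ends",[onz(s,u,v,z,True).round(4).tolist() for u,v in((254,143),(392,145),(272,350),(383,350))],)
d=pickle.load(open("s0.pkl","rb"));t=d["top"]
print("top recess",onz(t,318.3,190.7,.08).round(4))
w=pickle.load(open("w1.pkl","rb"));print("w1 recess",onz(w,78,199,.08,True).round(4))
save("r",cv2.resize(im[0:160,200:420],None,fx=3.6,fy=3.6,interpolation=cv2.INTER_CUBIC))
E
```

```text
[(np.float32(337.125), np.float32(72.625), np.float32(23.05))]
(337, 71) [0.5631 0.0061 0.08  ]
(314, 71) [0.5444 0.004  0.08  ]
(361, 71) [0.5827 0.0087 0.08  ]
(337, 47) [0.5609 0.0266 0.08  ]
(337, 94) [ 0.5652 -0.0132  0.08  ]
platter edges [[0.5315, 0.0386, 0.08], [0.5881, 0.0458, 0.08], [0.5358, -0.0002, 0.08], [0.5929, 0.0067, 0.08]]
tare px 232.61573373676248 120.06807866868381 219 246 106 135 [[0.4739, -0.0434, 0.06], [0.4757, -0.0431, 0.066], [0.4768, -0.0429, 0.07]]
rim ends [[0.5224, -0.048, 0.1847], [0.5915, -0.0416, 0.1847], [0.5375, -0.1816, 0.1847], [0.6116, -0.1741, 0.1847]]
top recess [0.5633 0.0065 0.08  ]
w1 recess [5.641e-01 3.000e-04 8.000e-02]
```

View pics/r.png

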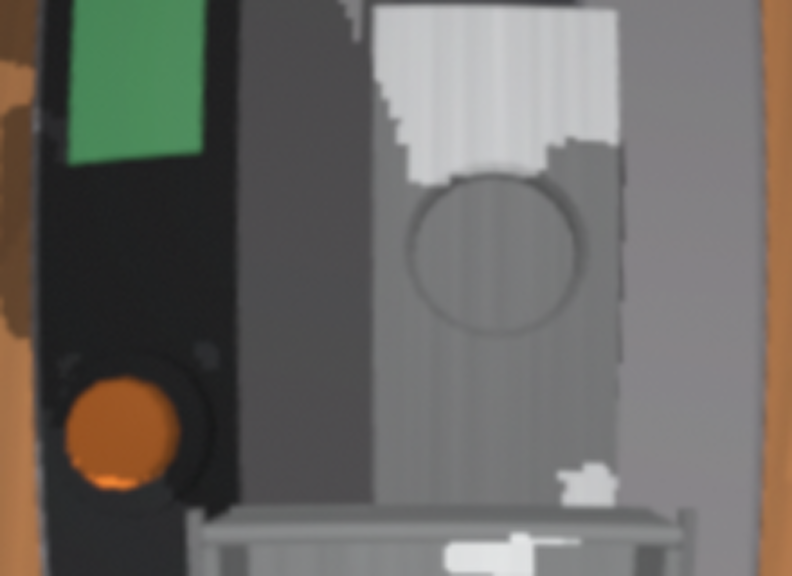

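The recess centre is at about (0.5633, 0.0068), and both views agree. The bowl centre sits 1.6 mm behind the TCP along tool x. I'll go above it and then descend slowly.

```bash
python3 -c "
from h import *
go(.5633,.0084,.100,96.3)"
```

```text
go [0.1173, 0.0117, 0.0581] turn -0.016
```

carry_out(
  steps=[
    [[0.025,0.003,0],0,1],
    [[0.06,0.006,0],0,1],
    [[0.09,0.009,0.01],0,1],
    [[0.11,0.012,0.025],0,1],
    [[0.117,0.012,0.04],0,1],
    [[0.117,0.012,0.052],0,1],
    [[0.117,0.012,0.058],0,1],
    [[0.117,0.012,0.058],0,1],
    [[0.117,0.012,0.058],0,1],
  ],
)

```text
time: 5.62
tool_pos: [0.5642, 0.0074, 0.1011]
ee_rot: [3.14, 0.0, 1.678]
wrist_force: [-1.1, -0.9, -2.2]
width: 0.0676
finger_force: 30.0
```

```bash
python3 -c "
from h import *
go(.5633,.0084,.0865,96.3);o=robot.get_obs();print(o['tool_pos'],o['wrist_force'])"
```

```text
go [0.0011, -0.0008, 0.0146] turn -0.015
[0.56424514 0.00738783 0.10109085] [-1.12120761 -0.91211309 -2.21383528]
```

carry_out(
  steps=[
    [[0.001,-0.001,0.003],0,1],
    [[0.001,-0.001,0.006],0,1],
    [[0.001,-0.001,0.009],0,1],
    [[0.001,-0.001,0.011],0,1],
    [[0.001,-0.001,0.013],0,1],
    [[0.001,-0.001,0.014],0,1],
    [[0.001,-0.001,0.0145],0,1],
    [[0.001,-0.001,0.0145],0,1],
  ],
)

```text
time: 6.62
tool_pos: [0.5627, 0.0089, 0.086]
ee_rot: [3.141, 0.0, 1.679]
wrist_force: [0.1, 0.3, -2.3]
width: 0.0674
finger_force: 30.0
```

The foot is 3 mm below the platter top with no contact force, so it is in the recess. I'll continue down gently.

carry_out(
  steps=[
    [[0,0,0.002],0,1],
    [[0,0,0.004],0,1],
    [[0,0,0.0055],0,1],
    [[0,0,0.007],0,1],
    [[0,0,0.008],0,1],
    [[0,0,0.008],0,1],
  ],
)

```text
time: 7.38
tool_pos: [0.5627, 0.0089, 0.0786]
ee_rot: [3.141, 0.0, 1.679]
wrist_force: [-1.8, -0.1, 2.8]
width: 0.0677
finger_force: 30.0
```

carry_out(
  steps=[
    [[0,0,-0.0005],0,1],
    [[0,0,-0.001],0,1],
    [[0,0,-0.001],0,-1],
    [[0,0,-0.001],0,-1],
    [[0,0,-0.001],0,-1],
    [[0,0,-0.004],0,-1],
    [[0,0,-0.02],0,-1],
    [[0,0,-0.05],0,-1],
    [[0,0,-0.09],0,-1],
    [[0,0,-0.09],0,-1],
  ],
)

```text
time: 8.62
tool_pos: [0.5654, 0.0087, 0.1738]
ee_rot: [3.131, 0.002, 1.679]
wrist_force: [0.8, 0.3, -0.7]
width: 0.0938
finger_force: 0.0
```

```bash
python3 - <<'E'
from h import *
o=robot.get_obs();print(o["tool_pos"],o["wrist_force"])
s=snap("side");t=snap("top");w=snap("wrist")
import pickle;pickle.dump((s,t,w),open("s3.pkl","wb"))
a=cv2.resize(s["image"][150:260,230:390],None,fx=2.5,fy=2.5);b=cv2.resize(w["image"],(400,250))
save("p3",np.hstack([a[:250],b]))
for x,r,f in((s,(260,345,165,225),1),):
    P=pts(x);q=P[165:225,260:345].reshape(-1,3);q=q[(q[:,2]>.100)&(q[:,2]<.115)];print("rim",cv2.minAreaRect(q[:,:2].astype(np.float32)*1000),np.percentile(q[:,2],[5,50,90,95]).round(4))
go(.4768,-.0432,.095,96.3)
E
```

```text
[0.5654144  0.00869708 0.17377869] [ 0.83412569  0.25450477 -0.73541378]
rim ((562.3651123046875, 7.845039367675781), (74.53656005859375, 137.2495574951172), 6.139227867126465) [0.1004 0.1053 0.1079 0.1083]
go [-0.0426, -0.0906, 0.0724] turn -0.01
```

View pics/p3.png

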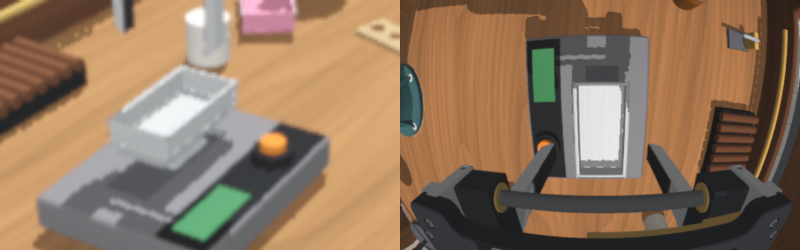

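The bowl is home: rim at about 0.1065, centred at (0.562, 0.008), yaw about 6.1°, and level in both views (side crop 172,115). Next is the tare button with closed fingers.

carry_out(
  steps=[
    [[-0.01,-0.03,0],0,1],
    [[-0.03,-0.06,0],0,1],
    [[-0.043,-0.09,0.01],0,1],
    [[-0.043,-0.09,0.03],0,1],
    [[-0.043,-0.09,0.055],0,1],
    [[-0.043,-0.09,0.072],0,1],
    [[-0.043,-0.09,0.075],0,1],
    [[-0.043,-0.09,0.075],0,1],
  ],
)

```text
time: 9.78
tool_pos: [0.478, -0.0436, 0.093]
ee_rot: [-3.141, 0.0, 1.679]
wrist_force: [0.1, -0.5, 0.1]
width: 0.0169
finger_force: 0.0
```

```bash
python3 -c "
from h import *
go(.4768,-.0432,.072,96.3);o=robot.get_obs();print(o['tool_pos'],o['wrist_force'],o['width'])
import pickle
s,t,w=pickle.load(open('s3.pkl','rb'));s0=pickle.load(open('s0.pkl','rb'))
# triangulate button from top0, side0, w2
w2=pickle.load(open('w2.pkl','rb'))
def cen(x,u0,u1,v0,v1):
    h=cv2.cvtColor(x['image'],cv2.COLOR_RGB2HSV)[v0:v1,u0:u1];m=(h[...,0]<20)&(h[...,1]>150)&(h[...,2]>100);a,b=np.nonzero(m);return u0+b.mean(),v0+a.mean()
A=np.zeros((3,3));B=np.zeros(3)
for x,r,f in((s0['top'],(320,350,210,232),0),(w2,(215,255,95,140),1)):
    o,d=ray(x,*cen(x,*r),f);d=d/np.linalg.norm(d);M=np.eye(3)-np.outer(d,d);A+=M;B+=M@o
print(np.linalg.solve(A,B))"
```

```text
go [0.0005, -0.0011, 0.021] turn -0.01
[ 0.47797874 -0.04358018  0.09300185] [ 0.09163975 -0.50767719  0.11110498] 0.01694603800370985
[ 0.47599612 -0.04330816  0.06591403]
```

carry_out(
  steps=[
    [[0,-0.001,0.008],0,1],
    [[0,-0.001,0.015],0,1],
    [[0,-0.001,0.019],0,1],
    [[0,-0.001,0.021],0,1],
    [[0,-0.001,0.022],0,1],
    [[0,-0.001,0.023],0,1],
    [[0,-0.001,0.024],0,1],
    [[0,-0.001,0.025],0,1],
  ],
)

```text
time: 10.78
tool_pos: [0.4769, -0.0437, 0.068]
ee_rot: [3.141, 0.0, 1.679]
wrist_force: [-0.1, -0.2, -0.3]
width: 0.0004
finger_force: 0.0
```

carry_out(
  steps=[
    [[0,0,0.001],0,1],
    [[0,0,0.002],0,1],
    [[0,0,0.002],0,1],
  ],
)

```text
time: 11.15
tool_pos: [0.4769, -0.0437, 0.0662]
ee_rot: [3.141, 0.0, 1.679]
wrist_force: [0.1, -0.7, 2.5]
width: 0.0002
finger_force: 1.0
```

carry_out(
  steps=[
    [[0,0,0.001],0,1],
    [[0,0,0.002],0,1],
    [[0,0,0.003],0,1],
    [[0,0,0.004],0,1],
    [[0,0,0.0045],0,1],
  ],
)

```text
time: 11.78
tool_pos: [0.4769, -0.0437, 0.0616]
ee_rot: [3.141, 0.0, 1.679]
wrist_force: [-1.3, 0.5, 4.8]
width: 0.0006
finger_force: 2.3
```

carry_out(
  steps=[
    [[0,0,0.0005],0,1],
    [[0,0,0.001],0,1],
  ],
)

```text
time: 12.02
tool_pos: [0.477, -0.0437, 0.0612]
ee_rot: [3.141, 0.0, 1.679]
wrist_force: [-3.7, 0.7, 9.0]
width: 0.0005
finger_force: 4.4
```

The stop is reached: force rose to 9 N while the TCP barely moved. I hold, then release.

carry_out(
  steps=[
    [[0,0,0],0,1],
    [[0,0,0],0,1],
    [[0,0,0],0,1],
    [[0,0,0],0,1],
    [[0,0,0],0,1],
    [[0,0,-0.002],0,1],
    [[0,0,-0.005],0,1],
    [[0,0,-0.01],0,1],
    [[0,0,-0.04],0,1],
    [[0,0,-0.09],0,1],
  ],
)

```text
time: 13.28
tool_pos: [0.4751, -0.0433, 0.1486]
ee_rot: [-3.136, -0.002, 1.679]
wrist_force: [0.7, -0.5, 0.2]
width: 0.0005
finger_force: 0.0
```

```bash
python3 - <<'E'
from h import *
import pickle
S=pickle.load(open("s0.pkl","rb"))
# tube colour masks in top & side, axis line, at heights
for n,r in(("top",(215,260,185,232)),("side",(210,280,255,300))):
    x=S[n];u0,u1,v0,v1=r;h=cv2.cvtColor(x["image"],cv2.COLOR_RGB2HSV).astype(int)[v0:v1,u0:u1];P=pts(x)[v0:v1,u0:u1]
    m=(P[...,2]>.033);q=P[m];print(n,m.sum(),np.percentile(q[:,2],[50,90,97]).round(4))
    q=q[:,:2];c=q.mean(0);_,_,V=np.linalg.svd(q-c);a=V[0];pr=(q-c)@a;print(c.round(4),"ang",np.degrees(np.arctan2(a[1],a[0])).round(1),pr.min().round(4),pr.max().round(4),"mid",(c+a*(pr.min()+pr.max())/2).round(4))
o=robot.get_obs();print(o["tool_pos"],o["wrist_force"])
go(.513,.27,.14,97)
E
```

```text
top 207 [0.0386 0.0426 0.0446]
[0.5126 0.261 ] ang 60.4 -0.2689 0.0472 mid [0.4579 0.1646]
side 276 [0.0381 0.0405 0.0428]
[0.4918 0.2888] ang -38.3 -0.8181 0.0661 mid [0.1966 0.5216]
[ 0.47507178 -0.04334802  0.14864207] [ 0.68362125 -0.52583169  0.23854102]
go [0.3074, 0.0715, 0.0086] turn -0.08
```

```bash
python3 -c "
from h import *
go(.514,.268,.15,10)"
```

```text
go [0.3053, 0.0723, -0.0014] turn 8.62
```

carry_out(
  steps=[
    [[0.04,0.01,0],1,1],
    [[0.09,0.02,0],2,1],
    [[0.14,0.033,0],3,1],
    [[0.19,0.045,0],4,1],
    [[0.24,0.057,0],5,1],
    [[0.28,0.067,0],6,0],
    [[0.3,0.072,0],7,-1],
    [[0.305,0.072,0],8,-1],
    [[0.305,0.072,0],8.62,-1],
    [[0.305,0.072,0],8.62,-1],
  ],
)

```text
time: 14.52
tool_pos: [0.5152, 0.2673, 0.1497]
ee_rot: [3.141, 0.001, 0.176]
wrist_force: [-0.9, 0.9, 0.5]
width: 0.0469
finger_force: 0.0
```

carry_out(
  steps=[
    [[0,0,0],0,-1],
    [[0,0,0],0,-1],
  ],
)

```text
time: 14.78
tool_pos: [0.5155, 0.2671, 0.1503]
ee_rot: [3.142, 0.0, 0.175]
wrist_force: [0.0, -0.2, 0.3]
width: 0.0671
finger_force: 0.0
```

```bash
python3 - <<'E'
from h import *
s=snap("wrist");save("w4",s["image"]);o=robot.get_obs();print(o["tool_pos"],o["ee_rot"],o["width"])
import pickle;pickle.dump(s,open("w4.pkl","wb"))
h=cv2.cvtColor(s["image"],cv2.COLOR_RGB2HSV).astype(int);print(h[150:260:15,320].tolist())
E
```

```text
[0.51550981 0.26712746 0.15040798] [3.14148369e+00 3.57529337e-05 1.74849678e-01] 0.0711066687057675
[[10, 138, 231], [10, 140, 232], [10, 138, 232], [10, 137, 232], [10, 137, 232], [10, 138, 232], [1, 192, 190], [13, 144, 182]]
```

View pics/w4.png

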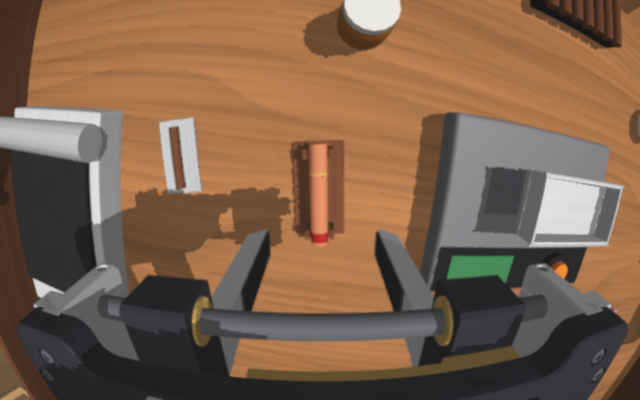

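The tube runs from (318,143) at the far end to (320,246) at the red end in the wrist view, upright between the fingers.

```bash
python3 - <<'E'
from h import *
import pickle
s=pickle.load(open("w4.pkl","rb"));h=cv2.cvtColor(s["image"],cv2.COLOR_RGB2HSV).astype(int)
m=(h[...,2]>150)&(h[...,1]>120)&(h[...,0]<12)|((h[...,0]<5)&(h[...,1]>180)&(h[...,2]>90));M=np.zeros_like(m);M[135:255,303:336]=m[135:255,303:336]
n,l,st,_=cv2.connectedComponentsWithStats(M.astype(np.uint8));i=1+st[1:,4].argmax();print(st[i])
rows=[(np.nonzero(l[v]==i)[0].mean(),v) for v in range(st[i][1]+2,st[i][1]+st[i][3]-2)]
k=np.polyfit([r[1] for r in rows],[r[0] for r in rows],1);v0,v1=st[i][1],st[i][1]+st[i][3]-1
e=[(np.polyval(k,v),v) for v in(v0,v1)];print(e)
for z in(.031,.036,.040):
    a,b=[onz(s,*p,z,True) for p in e];print(z,a.round(4),b.round(4),"mid",((a+b)/2).round(4),"len",np.linalg.norm(a-b).round(4),"ang",np.degrees(np.arctan2(*(a-b)[1::-1])).round(2))
t=pickle.load(open("s0.pkl","rb"))["top"];h=cv2.cvtColor(t["image"],cv2.COLOR_RGB2HSV).astype(int)
M=np.zeros(h.shape[:2],np.uint8);q=h[185:232,215:260];M[185:232,215:260]=((q[...,2]>140)&(q[...,1]>120)&(q[...,0]<12))|((q[...,0]<5)&(q[...,1]>180)&(q[...,2]>90))
n,l,st,_=cv2.connectedComponentsWithStats(M);i=1+st[1:,4].argmax();ys,xs=np.nonzero(l==i);print(st[i])
r=cv2.minAreaRect(np.c_[xs,ys].astype(np.float32));print(r)
o1,d1=ray(t,*r[0]);vm=(v0+v1)/2;o2,d2=ray(s,np.polyval(k,vm),vm,True)
A=np.zeros((3,3));B=np.zeros(3)
for o,d in((o1,d1),(o2,d2)):
    d=d/np.linalg.norm(d);P=np.eye(3)-np.outer(d,d);A+=P;B+=P@o
print("tri mid",np.linalg.solve(A,B).round(4))
E
```

```text
[ 311  176   19   71 1112]
[(np.float64(319.2721286615052), np.int32(176)), (np.float64(320.0263788011812), np.int32(246))]
0.031 [0.5319 0.2726 0.031 ] [0.4576 0.2588 0.031 ] mid [0.4948 0.2657 0.031 ] len 0.0756 ang 10.47
0.036 [0.533  0.2727 0.036 ] [0.4599 0.2592 0.036 ] mid [0.4964 0.266  0.036 ] len 0.0743 ang 10.47
0.04 [0.5338 0.2728 0.04  ] [0.4617 0.2595 0.04  ] mid [0.4978 0.2662 0.04  ] len 0.0733 ang 10.47
[230 202   9  24 119]
((234.15383911132812, 213.7692413330078), (23.141704559326172, 5.099019527435303), 78.69007110595703)
tri mid [0.4975 0.2655 0.0337]
```

```bash
python3 - <<'E'
from h import *
import pickle
s=pickle.load(open("w4.pkl","rb"))
for z in(.031,.036):
    a,b=[onz(s,*p,z,True) for p in((318.9,142.5),(320,246))];print(((a+b)/2).round(4),np.linalg.norm(a-b).round(4),np.degrees(np.arctan2(*(a-b)[1::-1])).round(2))
m=(a+b)/2
go(.5125,.2693,.020,10.5)
E
```

```text
[0.5111 0.2688 0.031 ] 0.1088 10.48
[0.5125 0.269  0.036 ] 0.1069 10.48
go [-0.0026, -0.0027, 0.1304] turn -0.048
```

carry_out(
  steps=[
    [[-0.003,-0.0025,0.03],-0.05,-1],
    [[-0.003,-0.0025,0.07],-0.05,-1],
    [[-0.003,-0.0025,0.1],-0.05,-1],
    [[-0.003,-0.0025,0.118],-0.05,-1],
    [[-0.003,-0.0025,0.125],-0.05,-1],
    [[-0.003,-0.0025,0.125],-0.05,-1],
    [[-0.003,-0.0025,0.125],-0.05,0.5],
    [[-0.003,-0.0025,0.125],-0.05,0.5],
    [[-0.003,-0.0025,0.125],-0.05,1],
    [[-0.003,-0.0025,0.125],-0.05,1],
  ],
)

```text
time: 16.08
tool_pos: [0.5122, 0.2693, 0.0257]
ee_rot: [-3.142, -0.0, 0.183]
wrist_force: [1.1, 0.8, -0.6]
width: 0.0574
finger_force: 0.0
```

carry_out(
  steps=[
    [[0,0,0],0,1],
    [[0,0,0],0,1],
    [[0,0,0],0,1],
    [[0,0,0],0,1],
  ],
)

```text
time: 16.58
tool_pos: [0.5121, 0.2692, 0.0254]
ee_rot: [3.142, 0.0, 0.183]
wrist_force: [0.1, -0.0, 0.1]
width: 0.0176
finger_force: 18.1
```

Tube gripped. Lift and carry it over the bowl.

carry_out(
  steps=[
    [[0,0,0],0,1],
    [[0,0,-0.01],0,1],
    [[0,0,-0.04],0,1],
    [[0,0,-0.09],0,1],
    [[0,0,-0.135],0,1],
    [[0,0,-0.135],0,1],
    [[0,0,-0.135],0,1],
  ],
)

```text
time: 17.45
tool_pos: [0.5117, 0.2691, 0.16]
ee_rot: [3.141, 0.001, 0.183]
wrist_force: [-0.4, 0.7, -0.7]
width: 0.0175
finger_force: 30.0
```

```bash
python3 -c "
from h import *
print(robot.get_obs()['width'],robot.get_obs()['finger_force']);go(.5628,.0072,.16,96.3)"
```

```text
0.01750815654980318 29.995804131031036
go [0.0025, 0.2668, -0.0] turn -8.581
```

carry_out(
  steps=[
    [[0,0.02,0],-0.8,1],
    [[0,0.05,0],-1.7,1],
    [[0,0.09,0],-2.7,1],
    [[0,0.13,0],-3.7,1],
    [[0,0.17,0],-4.7,1],
    [[0.001,0.205,0],-5.7,1],
    [[0.002,0.235,0],-6.7,1],
    [[0.0025,0.255,0],-7.7,1],
    [[0.0025,0.265,0],-8.4,1],
    [[0.0025,0.267,0],-8.58,1],
  ],
)

```text
time: 18.7
tool_pos: [0.562, 0.0066, 0.1579]
ee_rot: [-3.137, -0.001, 1.68]
wrist_force: [-0.4, -0.0, -1.3]
width: 0.017
finger_force: 30.0
```

carry_out(
  steps=[
    [[0,0,0],0,1],
    [[0,0,0],0,1],
  ],
)

```text
time: 18.95
tool_pos: [0.5629, 0.0077, 0.16]
ee_rot: [-3.141, -0.0, 1.68]
wrist_force: [0.6, -0.0, -0.2]
width: 0.0171
finger_force: 30.0
```

```bash
python3 - <<'E'
from h import *
s=snap("wrist");a=snap("side");o=robot.get_obs();print(o["tool_pos"],o["ee_rot"],o["width"],o["wrist_force"])
c=cv2.resize(a["image"][120:260,220:380],(457,400));save("w5",np.hstack([s["image"][:,180:480],c]))
go(.5628,.0072,.0855,96.3)
E
```

```text
[0.5630913  0.00768284 0.16037275] [-3.14147716e+00 -3.01953022e-05  1.68088127e+00] 0.017481341389176914 [-0.42378992 -0.31016539  0.30824246]
go [-0.0004, -0.0003, 0.0749] turn 0.001
```

View pics/w5.png

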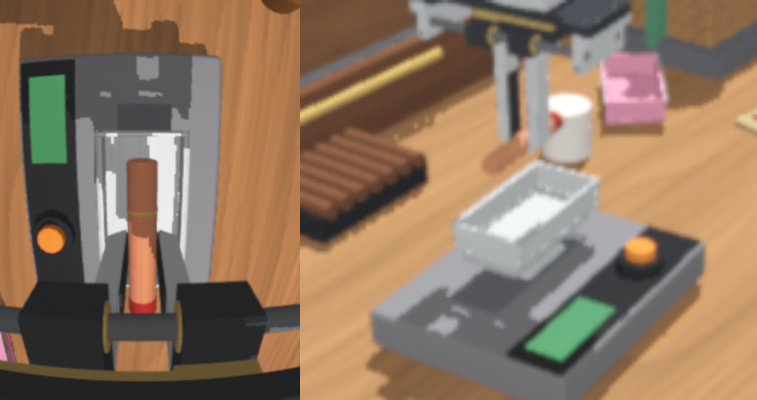

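The tube is level and aligned over the bowl: red end at (142,308) left, tube over the bowl at (525,140) right. Lower it gently.

carry_out(
  steps=[
    [[0,0,0.015],0,1],
    [[0,0,0.035],0,1],
    [[0,0,0.05],0,1],
    [[0,0,0.06],0,1],
    [[0,0,0.067],0,1],
    [[0,0,0.071],0,1],
    [[0,0,0.073],0,1],
    [[0,0,0.074],0,1],
    [[0,0,0.074],0,1],
  ],
)

```text
time: 20.18
tool_pos: [0.5634, 0.0071, 0.0868]
ee_rot: [3.141, 0.0, 1.681]
wrist_force: [0.1, -0.1, 0.5]
width: 0.0169
finger_force: 30.0
```

carry_out(
  steps=[
    [[0,0,0.0005],0,1],
    [[0,0,0.001],0,1],
    [[0,0,0.001],0,1],
  ],
)

```text
time: 20.55
tool_pos: [0.5633, 0.0071, 0.0856]
ee_rot: [3.141, 0.0, 1.681]
wrist_force: [0.3, -0.3, -0.0]
width: 0.0172
finger_force: 30.0
```

carry_out(
  steps=[
    [[0,0,0.0005],0,1],
    [[0,0,0.001],0,1],
    [[0,0,0.001],0,1],
  ],
)

```text
time: 20.92
tool_pos: [0.5633, 0.0071, 0.0847]
ee_rot: [3.141, 0.0, 1.681]
wrist_force: [-0.2, -0.1, 0.8]
width: 0.0171
finger_force: 30.0
```

carry_out(
  steps=[
    [[0,0,0.0005],0,1],
    [[0,0,0.0008],0,1],
    [[0,0,0.0008],0,1],
  ],
)

```text
time: 21.3
tool_pos: [0.5633, 0.0072, 0.0839]
ee_rot: [3.141, 0.0, 1.681]
wrist_force: [-0.2, 0.4, 2.0]
width: 0.017
finger_force: 30.0
```

Contact with the bowl floor (about 2 N). Open only part way, staying inside the bowl walls, then lift straight up.

carry_out(
  steps=[
    [[0,0,-0.0005],0,1],
    [[0,0,-0.0005],0,0.55],
    [[0,0,-0.0005],0,0.45],
    [[0,0,-0.0005],0,0.45],
    [[0,0,-0.0005],0,0.45],
  ],
)

```text
time: 21.92
tool_pos: [0.5631, 0.0072, 0.084]
ee_rot: [-3.141, 0.0, 1.681]
wrist_force: [-0.1, -0.3, 0.8]
width: 0.0259
finger_force: 0.0
```

carry_out(
  steps=[
    [[0,0,-0.004],0,0.45],
    [[0,0,-0.015],0,0.45],
    [[0,0,-0.035],0,0.45],
    [[0,0,-0.065],0,0.45],
    [[0,0,-0.115],0,0.45],
    [[0,0,-0.165],0,0.45],
    [[0,0,-0.165],0,0.45],
  ],
)

```text
time: 22.8
tool_pos: [0.5656, 0.007, 0.2563]
ee_rot: [3.129, 0.003, 1.681]
wrist_force: [-0.8, -0.4, -0.0]
width: 0.026
finger_force: 0.0
```

```bash
python3 - <<'E'
from h import *
s=snap("wrist");a=snap("side");o=robot.get_obs();print(o["tool_pos"],o["wrist_force"])
P=pts(a);q=P[165:225,260:345].reshape(-1,3);q=q[(q[:,2]>.100)&(q[:,2]<.115)];print(cv2.minAreaRect(q[:,:2].astype(np.float32)*1000),np.percentile(q[:,2],[50,90]))
c=cv2.resize(a["image"][120:260,220:380],(457,400));save("w6",np.hstack([s["image"][:,180:480],c]))
E
```

```text
[0.56344618 0.00714385 0.25021619] [ 0.05865326  0.64501429 -0.31422351]
((563.1082763671875, 8.577133178710938), (75.62955474853516, 138.10833740234375), 6.21663761138916) [0.10450128 0.10737763]
```

View pics/w6.png

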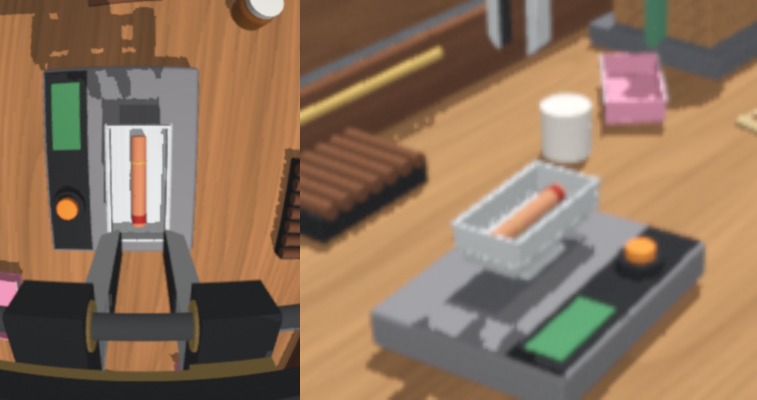

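The tube lies flat in the bowl (left view, 139,135 to 139,225), the bowl is home and level, the tare button is up and the robot is clear. Handing in.

```bash
python3 -c "
from bench import robot
print(robot.close_job())"
```

```text
the job is handed in; nothing more can be done
None
```

I handed the job in at about 23 s of the 72 s allowed: the bowl sits home in the recess, tare was pressed to its stop, held for over 0.5 s and released, and the tube lies flat in the bowl with the arm clear.

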